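Re-start the cross-threaded oil filler cap beside the lathe

ROBOT

A 6-joint arm with a two-finger parallel gripper is mounted at the origin on the work surface. World frame = base frame: x ahead of the robot, y to its left, z up, the work surface at z = 0. Lengths are in m, angles in rad, forces in N, time in s.
With the tool pointing down it reaches from about 0.375 to 0.9 m from the base axis. Payload 3.1 kg.
Tool frame: the origin (TCP) lies on the centre line of the jaws, within the pads' length; the fingertips stand 8 mm ahead of it and the grasp point (between the pads) lies 11 mm behind it; z points along the fingers, y is the line along which they close (so a half turn about z gives the same grasp; the last joint's range is limited). The gripper opens to 85 mm and grips with 20 to 120 N. Pads are 22 mm wide; open, the fingers measure 114 mm over their backs; the gripper's body (76 mm by 85 mm) begins 54 mm behind the grasp point. The pads swing forward as they close: fully open they stand 13 mm farther back than shut.
Start: joints at [-1.452, 0.527, 1.433, -0, 1.181, -0.178], TCP at [0.183, -0.597, 0.239] pointing down, gripper open.
Joint ranges: [-3.08, 3.08], [-0.75, 2.2], [0.22, 2.44], [-1.43, 4.57], [0, 2.65], [-2.85, 2.85]. Speed limits (rad/s): [2.79, 2.79, 3.14, 3.14, 3.14, 3.14].

INTERFACE

Orientations are given as a unit quaternion [x, y, z, w].
In Python, from station import * gives the robot as it stands.
- The arm moves only by the tool play_rows, never from a script. Its argument "rows" is a list of rows, each a list of 3 entries, a list of its own where there are three numbers: the turn, a rotation vector about the tool's x, y, z in degrees, then the shift along the tool's x, y, z in mm, then the closure, from 0 (fully open) to 1 (shut). In form: [[[ax, ay, az], [dx, dy, dz], jaw], ...]. A call has 1 to 12 rows; each row shifts and turns the commanded pose from where the row before left it, along the tool's axes as they then stand; what a row does not reach is not made up. A row lasts 1/12 s, in which the tool goes at most 41.7 mm and 7.16 degrees, less where a joint would pass 70% of its speed; a pose out of reach is approached as far as the arm can. A call with a gripper value outside its range is refused whole. The fingers move at their own pace and stop on an object; "grip_force" is the grip in N (left out, the last holds). Time passes only in rows, so rows that do not move let the fingers close. It gives the time, the measured TCP pose, the force, the opening and the grip force at its end, in the units of the state.
- sense(): the state, without advancing time (a new reading comes with each control period).
- snapshot(name): name is "scene" or "top" or "wrist"; returns (picture, depth): 384x512x3 uint8, red, green, blue; 384x512 float32, m along the optical axis (not along the pixel's ray), 0 where there is no reading.
- get_calibration(name): a dict with "vfov" (degrees; the focal length in pixels is half the picture's height over the tangent of half this angle, whatever the lens; pixels are square), "cx", "cy" (the principal point, pixels), "k1" (the pictures are not rectified: a ray, as slopes to the right and down, at radius r is drawn at 1 + k1 r^2 times it, then the intrinsics apply), "xyz" and "attitude" of the camera in the world. Camera axes: x right, y down, z forward; pixel columns grow to the right and rows downward; lengths in m; the calibration is good to about 2 mm. A picture is of the moment at which its call begins: read the wrist's pose just before it. get_calibration takes no time and is no camera call; for the wrist camera it gives the pose at the moment of the call.
- sign_off(): hands the job in; it is judged then, once.
The state is a dict: "t": time; "q": joint angles; "qd": joint speeds; "tau": joint torques, N m; "tcp_pos": TCP position; "tool_rot": TCP orientation; "force": force on the tool from outside, world axes, zero at the start; "ft_torque": the same for the moment, N m; "finger_gap": opening from 0.0 (shut) to 1.0 (fully open); "gripper_force": force on a finger pad.
Only numpy, scipy, OpenCV 4.12 (cv2) and the standard library are available. Lean on these libraries where they do the work, as an engineer would, in place of code of your own. Each camera call takes 0.05 s, during which the arm holds its last target. There are 200 camera calls.

TASK

The yellow filler cap on the green oil tank has been left sitting on top of its thread. Turn it back (anticlockwise seen from above) until it drops into the thread, then screw it forward (clockwise) until it is fully home against its stop, and let go of it. Leave the blue cap of the grey coolant tank as it is, it is already tight.

Things in the scene. Friction and masses are not known exactly. Their poses are not given: they have to be found in the camera images.
- oil_cap_mid (a point): Middle of the yellow cap, 57 mm wide, 28 tall, black pointer on top along x, z up. Grip its side at any yaw. It starts upright, 3 inner lugs on the thread, pointer 40 to 65 deg clockwise of neck_top's x. With pointer on x (+-14 deg; back stop at 16 past) it drops 12 mm: lower the gripper with it. Clockwise it then sinks 3 mm more to a solid stop, pointer 71 deg clockwise of x. Up-down play 3 mm.
- neck_top (a point): On the filler neck's axis at the flat thread top, 168 mm above the bench, on the fixed green tank (136 mm square, top plate 110 mm high). z up; x runs from the neck outward along the white arrow painted on the top plate (its tip points at the neck). Cap middle above this point: 14 mm at the start, 2 dropped in, -1 fully home. The neck under the cap is 48 mm wide: room for fingers all round.
- blue_cap_mid (a point): Centre (half-way up, on the axis) of the blue cap, the same size as the yellow one, screwed tight on the grey coolant tank (136 mm square, 110 mm tall, fixed). z is up; 167 mm above the bench. To be left alone.
- blue_cap (a joint): Turn of the blue cap about its axis, rad, 0 as found, positive anticlockwise seen from above; it is stiff and stays where it is left.
There are look-alikes about, which are no part of the job. Of the things shaped like the part that bears oil_cap_mid, the yellow one is meant.

How it is judged:
On the way:
1. the yellow cap has been turned back and has dropped into the thread: its pointer within 22 degrees of the white arrow's line and the cap at least 9 mm lower than at the start (z of oil_cap_mid in the frame of neck_top below 0.005 m and angle between the x axis of oil_cap_mid and the x axis of neck_top, either way round below 0.384 rad and horizontal distance between oil_cap_mid and neck_top below 0.006 m), for 0.1 s.
At the end, for the whole second after the job is handed in: The yellow cap is on the oil tank's neck, screwed forward under the thread: at least 11 mm lower than at the start, its pointer at least 52 degrees clockwise of the white arrow's line (the stop is at 71), level within 8 degrees, within 6 mm of the neck's axis, released and at rest (z of oil_cap_mid in the frame of neck_top between -0.006 and 0.003 m and angle between the x axis of oil_cap_mid and the x axis of neck_top, either way round above 0.91 rad and horizontal distance between oil_cap_mid and neck_top below 0.006 m and angle between oil_cap_mid's own z axis and vertical below 0.14 rad and linear speed of oil_cap below 0.02 m/s); the robot touches nothing.
It fails at once if the blue cap is turned by more than 0.2 rad (value of joint blue_cap above 0.2 rad or value of joint blue_cap below -0.2 rad).
It also fails if it takes over 38 s, if anything falls off the work surface, if the arm or the gripper's body presses on something with over 40 N, if the wrist force passes 120 N, or if a joint passes its speed limit or range.

## Working session

There is one attempt and no reset: what is moved stays moved. The work goes in short steps, Python scripts to look and compute and a tool call to move; the robot and the scene stay as the last step left them, time stands still between calls to the robot, and variables do not carry over. Pictures are saved under pics/ and viewed, at most 10 in all, crops included, and the job is handed in when it is done.

Besides the shell and the picture viewer there is one more tool, called after ">>>" by a JSON object that holds its "api" and its "payload". play_rows: Moves the arm, as the interface text tells. Its arguments: {"type":"object","properties":{"rows":{"type":"array","items":{"type":"array"}},"grip_force":{"type":"number"}},"required":["rows"]}

```bash
mkdir -p pics; cat > h.py <<'E'
from station import *
import numpy as np, cv2
from scipy.spatial.transform import Rotation as R
def grab(n,f=None):
    c=get_calibration(n); im,d=snapshot(n)
    if f: cv2.imwrite('pics/'+f,im[:,:,::-1])
    return c,im,d
def att(c):
    a=np.array(c['attitude'])
    return R.from_quat(a).as_matrix() if a.size==4 else a.reshape(3,3)
def pts(c,d,u,v):
    f=192/np.tan(np.radians(c['vfov'])/2)
    K=np.array([[f,0,c['cx']],[0,f,c['cy']],[0,0,1]])
    p=cv2.undistortPoints(np.stack([u,v],-1).astype(float).reshape(-1,1,2),K,np.array([c['k1'],0,0,0.]))[:,0]
    z=d[np.round(v).astype(int),np.round(u).astype(int)] if not np.isscalar(d) else d
    P=np.c_[p,np.ones(len(p))]*np.asarray(z).reshape(-1,1)
    return P@att(c).T+np.array(c['xyz'])
def ray(c,u,v,z):
    "world points at height z"
    P=pts(c,1.0,np.atleast_1d(u),np.atleast_1d(v)); o=np.array(c['xyz']); r=P-o
    return o+r*((z-o[2])/r[:,2:3])
E
python3 - <<'E'
from h import *
s=sense(); print(s)
for n in('top','scene'):
    c,im,d=grab(n,n+'0.png'); print(c)
    np.savez(n+'0.npz',im=im,d=d)
E
```

```text
{'t': 0.0, 'q': array([-1.45149622e+00,  5.28452778e-01,  1.43393614e+00, -2.07256939e-05,
        1.18141664e+00, -1.78555648e-01]), 'qd': array([-0.00016764, -0.00181807, -0.00177586,  0.00027505,  0.00094353,
       -0.00038339]), 'tau': array([-1.09481059e-04, -4.42348802e+01, -1.78025043e+01, -4.19176467e-04,
        8.49606644e-03, -1.25329242e-05]), 'tcp_pos': array([ 0.18332158, -0.59675435,  0.23833108]), 'tool_rot': array([ 9.88929535e-01,  1.48381774e-01,  2.31982760e-05, -1.10624811e-03]), 'force': array([ 0.21298989, -0.03557659,  0.29599825]), 'ft_torque': array([-0.04529328, -0.01443972,  0.00952593]), 'gripper_force': 0.0, 'finger_gap': 1.0018138209163636}
{'vfov': 56.92926145170045, 'cx': 253.9977109264116, 'cy': 188.2961426786589, 'k1': 0.026757605300716164, 'xyz': array([ 0.4687772 , -0.01932537,  0.77256647]), 'attitude': array([-0.705642  ,  0.70722157, -0.00892907,  0.04274673])}
{'vfov': 42.12897690433237, 'cx': 245.96454198849705, 'cy': 201.3737945186054, 'k1': -0.2176744891373436, 'xyz': array([0.82190561, 0.3769374 , 0.94622518]), 'attitude': array([ 0.30813803,  0.9138237 , -0.24990146, -0.0867552 ])}
```

View pics/top0.png

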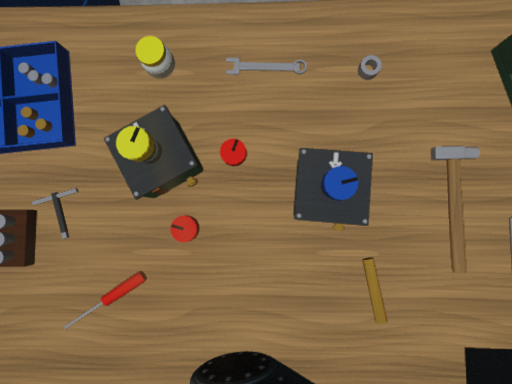

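View pics/scene0.png

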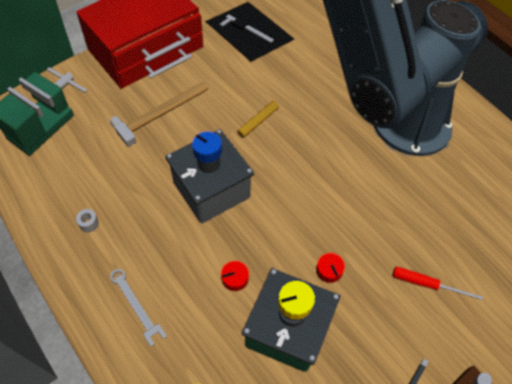

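Both views show the yellow cap on the green tank: top (133,142), scene (297,300), with its white arrow at scene (283,338). The yellow jar at top (150,50) is a look-alike. Next I measure the cap, pointer and arrow.

```bash
cat > m.py <<'E'
from h import *
def measure(c,im,d,near=None,ztop=None):
    v,u=np.mgrid[:384,:512]; v=v.ravel();u=u.ravel()
    P=pts(c,d,u,v); col=im.reshape(-1,3).astype(int); ok=d.ravel()>0
    if near is not None: ok&=np.hypot(*(P[:,:2]-near).T)<.12
    r,g,b=col.T
    yel=ok&(r>140)&(g>140)&(b<90)&(P[:,2]>.15)
    if near is None:  # highest yellow group
        yel&=P[:,2]>.185
    zt=np.percentile(P[yel,2],90); 
    top=yel&(abs(P[:,2]-zt)<.005)
    print('n',top.sum(),'ztop',np.median(P[top,2]))
    z=ztop or np.median(P[top,2])
    Q=ray(c,u[top],v[top],z)[:,:2]
    cc,rad=cv2.minEnclosingCircle(Q.astype(np.float32)); cc=np.array(cc)
    Qb=ray(c,u,v,z)[:,:2]-cc
    blk=(np.hypot(*Qb.T)<.026)&(col.max(1)<90)
    print('cap centre',cc,'dia',2*rad,'npointer',blk.sum())
    B=Qb[blk]; m=B.mean(0); w,V=np.linalg.eigh(np.cov(B.T)); a=V[:,1]; a=a*np.sign(a@m)
    print('pointer mean off',m,'dir deg',np.degrees(np.arctan2(a[1],a[0])),'alt',np.degrees(np.arctan2(m[1],m[0])))
    wh=ok&(col.min(1)>170)&(abs(P[:,2]-.11)<.008)&(np.hypot(*(P[:,:2]-cc).T)<.085)
    W=ray(c,u[wh],v[wh],.11)[:,:2]-cc
    if len(W)>5:
        m=np.median(W,0); print('arrow n',len(W),'dir from cap deg',np.degrees(np.arctan2(m[1],m[0])),np.hypot(*m))
        w,V=np.linalg.eigh(np.cov(W.T)); a=V[:,1]*np.sign(V[:,1]@m); print('axis',np.degrees(np.arctan2(a[1],a[0])))
    return cc
E
python3 - <<'E'
from m import *
for n in('top','scene'):
    z=np.load(n+'0.npz'); c=get_calibration(n); print(n)
    p=[133,142] if n=='top' else [297,295]
    P=pts(c,z['d'],np.array([p[0]]),np.array([p[1]])); print(P)
    measure(c,z['im'],z['d'],P[0,:2])
E
```

```text
top
[[0.58888317 0.20962532 0.19884356]]
n 763 ztop 0.19553342296816
cap centre [0.58940446 0.21239649] dia 0.055601269006729126 npointer 54
pointer mean off [ 0.01321072 -0.00373525] dir deg -21.587883119825797 alt -15.787937082061287
arrow n 6 dir from cap deg 28.286910015129084 0.06035367748387207
axis 64.84781920440244
scene
[[0.58897026 0.2113632  0.19403051]]
n 874 ztop 0.19481145102886366
cap centre [0.59222841 0.21381798] dia 0.0578516349196434 npointer 37
pointer mean off [ 0.01152089 -0.00587115] dir deg -21.28280930095917 alt -27.003810339125273
arrow n 105 dir from cap deg 29.73924485922497 0.043762301233552486
axis 28.970610663004656
```

>>> {"api": "play_rows", "payload": {"rows": [[[0, 0, 0], [0, 0, -35], 0], [[0, 0, 0], [0, 0, -35], 0], [[0, 0, 0], [26.1, -27.3, 0], 0], [[0, 0, 0], [26.1, -27.3, 0], 0], [[0, 0, 0], [26.1, -27.3, 0], 0], [[0, 0, 0], [26.1, -27.3, 0], 0], [[0, 0, 0], [26.1, -27.3, 0], 0], [[0, 0, 0], [26.1, -27.3, 0], 0], [[0, 0, 0], [26.1, -27.3, 0], 0], [[0, 0, 0], [26.1, -27.3, 0], 0], [[0, 0, 0], [26.1, -27.3, 0], 0], [[0, 0, 0], [26.1, -27.3, 0], 0]]}}

```text
t: 1.1
tcp_pos: [0.353, -0.2579, 0.3091]
tool_rot: [0.989, 0.148, -0.0, -0.0]
force: [1.3, -0.4, -0.1]
finger_gap: 0.999
gripper_force: 0.0
```

>>> {"api": "play_rows", "payload": {"rows": [[[0, 0, 0], [26.1, -27.3, 0], 0], [[0, 0, 0], [26.1, -27.3, 0], 0], [[0, 0, 0], [26.1, -27.3, 0], 0], [[0, 0, 0], [26.1, -27.3, 0], 0], [[0, 0, 0], [26.1, -27.3, 0], 0], [[0, 0, 0], [26.1, -27.3, 0], 0], [[0, 0, 0], [26.1, -27.3, 0], 0], [[0, 0, 0], [26.1, -27.3, 0], 0], [[0, 0, 0], [26.1, -27.3, 0], 0], [[0, 0, 0], [26.1, -27.3, 0], 0], [[0, 0, 0], [26.1, -27.3, 0], 0], [[0, 0, 0], [0, 0, 0], 0]]}}

```text
t: 2.1
tcp_pos: [0.5414, 0.1169, 0.3089]
tool_rot: [0.989, 0.151, 0.001, -0.001]
force: [0.2, -1.5, 0.2]
finger_gap: 0.997
gripper_force: 0.0
```

```bash
python3 - <<'E'
from m import *
s=sense(); print(s['t'],s['tcp_pos'],s['q'],s['tool_rot'])
c,im,d=grab('wrist','w1.png'); np.savez('w1.npz',im=im,d=d); print(c)
measure(c,im,d,np.array([.59,.213]))
E
```

```text
2.1 [0.54139762 0.11690352 0.30893839] [0.00922549 0.35352666 1.52741097 0.00329055 1.25825677 1.27568074] [ 0.98851874  0.15108545  0.00141001 -0.00137938]
{'vfov': 71.14534105313538, 'cx': 256.6357397857191, 'cy': 193.50115052118747, 'k1': -0.017638628272274304, 'xyz': array([0.62188316, 0.14237962, 0.44396415]), 'attitude': array([ 0.79541873, -0.58398806, -0.09707076,  0.12978543])}
n 50 ztop 0.19655054233280833
cap centre [0.60081398 0.19934979] dia 0.03780622035264969 npointer 325
pointer mean off [ 0.00349084 -0.00145386] dir deg -87.42124503624738 alt -22.61070468470608
arrow n 402 dir from cap deg 49.933063694362154 0.047195274960000255
axis 59.84268148405958
```

View pics/w1.png

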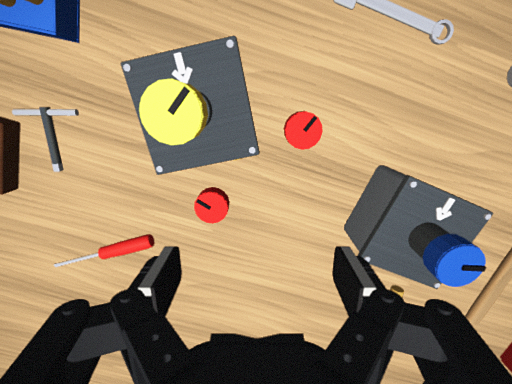

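The wrist view shows the yellow cap at (172,112), its pointer towards the upper right, and the arrow at (182,68). The cap is washed out, so I'll loosen the colour test.

```bash
sed -i 's/(b<90)/(r-b>70)\&(abs(r-g)<40)/; s/col.max(1)<90/col.max(1)<60/' m.py; python3 - <<'E'
from m import *
z=np.load('w1.npz'); c=get_calibration('wrist'); measure(c,z['im'],z['d'],np.array([.59,.213]))
z=np.load('top0.npz'); c=get_calibration('top'); measure(c,z['im'],z['d'],np.array([.59,.213]))
E
```

```text
n 2988 ztop 0.19541094926802097
cap centre [0.58932483 0.21016328] dia 0.05669199302792549 npointer 135
pointer mean off [ 0.01257295 -0.00398658] dir deg -21.715773694577237 alt -17.592580052267795
arrow n 401 dir from cap deg 31.081363070836794 0.04495552192220481
axis 48.38978162537961
n 763 ztop 0.19553342296816
cap centre [0.58940446 0.21239649] dia 0.055601269006729126 npointer 43
pointer mean off [ 0.01343553 -0.00391582] dir deg -22.692365747301224 alt -16.248891158878372
arrow n 6 dir from cap deg 28.286910015129084 0.06035367748387207
axis 64.84781920440244
```

>>> {"api": "play_rows", "payload": {"rows": [[[0, 0, 0], [24.5, -25.4, 10], 0], [[0, 0, 0], [24.5, -25.4, 10], 0], [[0, 0, 0], [24.5, -25.4, 10], 0], [[0, 0, 0], [0, 0, 15], 0], [[0, 0, 0], [0, 0, 15], 0], [[0, 0, 0], [0, 0, 0], 0], [[0, 0, 0], [0, 0, 0], 0], [[0, 0, 0], [0, 0, 0], 0]]}}

```text
t: 2.82
tcp_pos: [0.5872, 0.2049, 0.25]
tool_rot: [0.989, 0.148, 0.0, 0.0]
force: [0.2, 1.0, 0.3]
finger_gap: 0.998
gripper_force: 0.0
```

```bash
python3 - <<'E'
from m import *
s=sense(); print(s['t'],s['tcp_pos'],s['q'],s['tool_rot'])
c,im,d=grab('wrist','w2.png'); np.savez('w2.npz',im=im,d=d)
cc=measure(c,im,d,np.array([.59,.213]))
Rt=R.from_quat(s['tool_rot']).as_matrix(); print('tool mm',Rt.T@(np.r_[cc,.193-.0]-s['tcp_pos'])*1000)
E
```

```text
2.8167 [0.58724142 0.20488379 0.2499614 ] [ 1.56336663e-01  5.11915698e-01  1.42930747e+00 -1.81187823e-04
  1.19994365e+00  1.43059157e+00] [9.89023147e-01 1.47760490e-01 2.13593339e-04 8.27220811e-05]
n 3706 ztop 0.19599098805861068
cap centre [0.59194601 0.21413767] dia 0.057061098515987396 npointer 237
pointer mean off [ 0.01127304 -0.00558775] dir deg -22.26325624001694 alt -26.366387780915854
arrow n 483 dir from cap deg 30.39008140933931 0.04369838376822265
axis 67.83956950350738
tool mm [ 7.181178   -7.48767314 56.96256878]
```

View pics/w2.png

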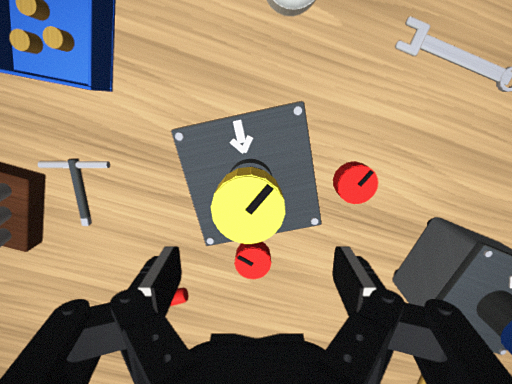

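>>> {"api": "play_rows", "payload": {"grip_force": 40, "rows": [[[0, 0, 0], [6.6, -7.0, 2], 0], [[0, 0, 0], [0, 0, 20], 0], [[0, 0, 0], [0, 0, 20], 0], [[0, 0, 0], [0, 0, 20], 0], [[0, 0, 0], [0, 0, 15], 0], [[0, 0, 0], [0, 0, 5], 0], [[0, 0, 0], [0, 0, 0], 0], [[0, 0, 0], [0, 0, 0], 0]]}}

```text
t: 3.53
tcp_pos: [0.5921, 0.2147, 0.1682]
tool_rot: [0.989, 0.148, 0.001, -0.0]
force: [-0.1, -0.0, 0.5]
finger_gap: 1.003
gripper_force: 0.0
```

>>> {"api": "play_rows", "payload": {"rows": [[[0, 0, 0], [0, 0, 0], 0.3], [[0, 0, 0], [0, 0, 0], 0.5], [[0, 0, 0], [0, 0, 0], 0.6], [[0, 0, 0], [0, 0, 0], 0.6], [[0, 0, 0], [0, 0, 0], 0.6], [[0, 0, 0], [0, 0, 0], 0.6], [[0, 0, 0], [0, 0, 0], 0.6], [[0, 0, 0], [0, 0, 0], 0.6]]}}

```text
t: 4.2
tcp_pos: [0.5922, 0.2147, 0.169]
tool_rot: [0.989, 0.148, 0.001, -0.0]
force: [0.2, -0.7, 6.1]
finger_gap: 0.651
gripper_force: 42.2
```

>>> {"api": "play_rows", "payload": {"rows": [[[0, 0, -5], [0, 0, 0], 0.6], [[0, 0, -6], [0, 0, 0], 0.6], [[0, 0, -6], [0, 0, 0], 0.6], [[0, 0, -6], [0, 0, 0], 0.6], [[0, 0, -6], [0, 0, 0], 0.6], [[0, 0, -6], [0, 0, 0], 0.6], [[0, 0, -6], [0, 0, 0], 0.6], [[0, 0, -6], [0, 0, 0], 0.6], [[0, 0, -5], [0, 0, 0], 0.6], [[0, 0, 0], [0, 0, 0], 0.6], [[0, 0, 0], [0, 0, 0], 0.6]]}}

```text
t: 5.12
tcp_pos: [0.5912, 0.2144, 0.1672]
tool_rot: [0.824, 0.566, -0.0, -0.0]
force: [-0.2, 1.3, -1.4]
finger_gap: 0.65
gripper_force: 42.4
```

```bash
python3 - <<'E'
from m import *
s=sense(); print(s)
r=R.from_quat(s['tool_rot']).as_matrix(); print('yaw',np.degrees(np.arctan2(r[1,0],r[0,0])))
c,im,d=grab('scene','s2.png'); cv2.imwrite('pics/s2c.png',cv2.resize(im[230:384,200:400,::-1],None,fx=3,fy=3))
E
```

```text
{'t': 5.1167, 'q': array([1.70498054e-01, 6.17134111e-01, 1.48866244e+00, 1.65275706e-05,
       1.03611804e+00, 5.38276633e-01]), 'qd': array([ 0.00074137, -0.00132537, -0.00049759,  0.00069531,  0.00035144,
        0.00511676]), 'tau': array([ 3.04173111e-03, -4.64305615e+01, -1.58083892e+01, -1.66744812e-03,
        2.04090480e-03, -6.87366910e-02]), 'tcp_pos': array([0.59116777, 0.21441842, 0.16717626]), 'tool_rot': array([ 8.24485074e-01,  5.65883677e-01, -1.43278301e-04, -7.37112494e-05]), 'force': array([-0.19144249,  1.32467333, -1.36238938]), 'ft_torque': array([-0.06057596,  0.04857943,  0.00999669]), 'gripper_force': 42.375107584521174, 'finger_gap': 0.6499970738031561}
yaw 68.92735818191015
```

View pics/s2c.png

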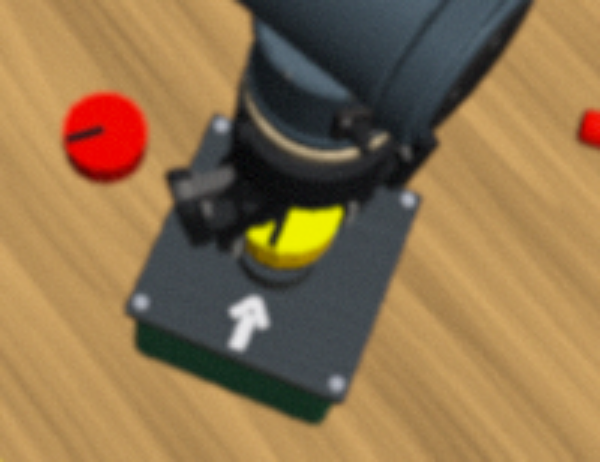

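The pointer now lies along the arrow, and the force shows the cap hanging from the gripper. Now I lower it.

>>> {"api": "play_rows", "payload": {"rows": [[[0, 0, 0], [0, 0, 3], 0.6], [[0, 0, 0], [0, 0, 3], 0.6], [[0, 0, 0], [0, 0, 3], 0.6], [[0, 0, 0], [0, 0, 3], 0.6], [[0, 0, 0], [0, 0, 0], 0.6], [[0, 0, 0], [0, 0, 0], 0.6], [[0, 0, 0], [0, 0, 0], 0.6]]}}

```text
t: 5.75
tcp_pos: [0.5912, 0.2145, 0.1567]
tool_rot: [0.824, 0.567, 0.0, 0.0]
force: [-2.7, -1.0, 8.3]
finger_gap: 0.65
gripper_force: 43.2
```

>>> {"api": "play_rows", "payload": {"rows": [[[0, 0, 5], [0, 0, 0.2], 0.6], [[0, 0, 5], [0, 0, 0.2], 0.6], [[0, 0, 5], [0, 0, 0.2], 0.6], [[0, 0, 5], [0, 0, 0.2], 0.6], [[0, 0, 5], [0, 0, 0.2], 0.6], [[0, 0, 5], [0, 0, 0.2], 0.6], [[0, 0, 5], [0, 0, 0.2], 0.6], [[0, 0, 5], [0, 0, 0.2], 0.6], [[0, 0, 0], [0, 0, 0], 0.6], [[0, 0, 0], [0, 0, 0], 0.6]]}}

```text
t: 6.58
tcp_pos: [0.5925, 0.2145, 0.1552]
tool_rot: [0.968, 0.25, 0.002, 0.0]
force: [-0.3, -0.5, 6.9]
finger_gap: 0.649
gripper_force: 42.9
```

```bash
python3 - <<'E'
from m import *
s=sense(); r=R.from_quat(s['tool_rot']).as_matrix(); print('yaw',np.degrees(np.arctan2(r[1,0],r[0,0])),s['force'],s['ft_torque'],s['tcp_pos'])
E
```

```text
yaw 29.003604956253145 [-0.33490556 -0.47904978  6.91571702] [-0.06187875  0.04367534 -0.16249674] [0.59251621 0.21453132 0.15521538]
```

>>> {"api": "play_rows", "payload": {"rows": [[[0, 0, 5], [0, 0, 0.2], 0.6], [[0, 0, 5], [0, 0, 0.2], 0.6], [[0, 0, 5], [0, 0, 0.2], 0.6], [[0, 0, 5], [0, 0, 0.2], 0.6], [[0, 0, 5], [0, 0, 0.2], 0.6], [[0, 0, 4], [0, 0, 0.2], 0.6], [[0, 0, 3], [0, 0, 0], 0.6], [[0, 0, 2], [0, 0, 0], 0.6], [[0, 0, 0], [0, 0, 0], 0.6], [[0, 0, 0], [0, 0, 0], 0.6]]}}

```text
t: 7.42
tcp_pos: [0.5932, 0.213, 0.1542]
tool_rot: [0.999, -0.039, 0.003, 0.002]
force: [0.7, -4.0, 6.0]
finger_gap: 0.648
gripper_force: 44.3
```

```bash
python3 - <<'E'
from m import *
s=sense(); r=R.from_quat(s['tool_rot']).as_matrix(); print('yaw',np.degrees(np.arctan2(r[1,0],r[0,0])),s['force'],s['ft_torque'],s['tcp_pos'])
c,im,d=grab('scene','s3.png'); cv2.imwrite('pics/s3c.png',cv2.resize(im[230:384,200:400,::-1],None,fx=3,fy=3))
E
```

```text
yaw -4.498472605372958 [ 0.71000511 -3.99778627  5.98625492] [-0.54749577 -0.07806876  1.67189345] [0.59324144 0.21297558 0.15419125]
```

View pics/s3c.png

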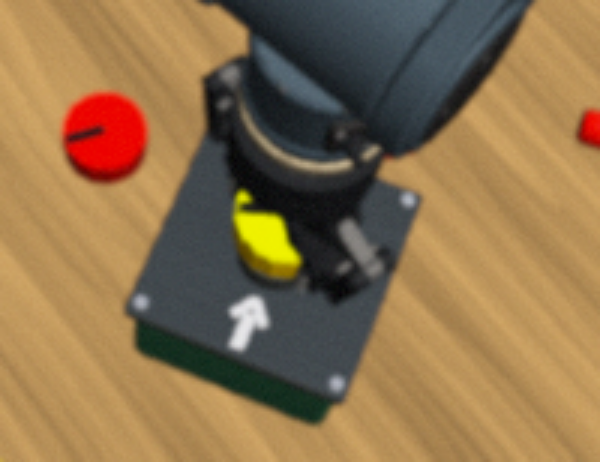

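The twisting moment has risen from about 0 to 1.7 N m after about 73° of turn, so the cap is at its stop. I release it and rise.

>>> {"api": "play_rows", "payload": {"rows": [[[0, 0, -1], [0, 0, 0], 0.6], [[0, 0, 0], [0, 0, 0], 0.3], [[0, 0, 0], [0, 0, 0], 0], [[0, 0, 0], [0, 0, 0], 0], [[0, 0, 0], [0, 0, 0], 0], [[0, 0, 0], [0, 0, 0], 0], [[0, 0, 0], [0, 0, -20], 0], [[0, 0, 0], [0, 0, -25], 0], [[0, 0, 0], [0, 0, -25], 0], [[0, 0, 0], [-25, 0, -25], 0], [[0, 0, 0], [-25, 0, -25], 0], [[0, 0, 0], [0, 0, 0], 0]]}}

```text
t: 8.47
tcp_pos: [0.5394, 0.2191, 0.2773]
tool_rot: [0.999, -0.034, 0.002, -0.001]
force: [1.3, -0.4, 0.6]
finger_gap: 0.999
gripper_force: 0.0
```

```bash
python3 - <<'E'
from m import *
s=sense(); print(s['t'],s['tcp_pos'],s['force'],s['finger_gap'])
c,im,d=grab('wrist','w4.png')
measure(c,im,d,np.array([.591,.213]))
E
```

```text
8.4667 [0.53944312 0.21905424 0.27726249] [ 1.29485447 -0.36424655  0.5770865 ] 0.9991764684064307
n 3181 ztop 0.18137943045322633
cap centre [0.59181184 0.21438326] dia 0.05670401081442833 npointer 174
pointer mean off [ 0.00976212 -0.00876814] dir deg -39.51948759104701 alt -41.929554535060866
arrow n 457 dir from cap deg 29.95371748558016 0.04376166984312679
axis 45.244617248392046
```

View pics/w4.png

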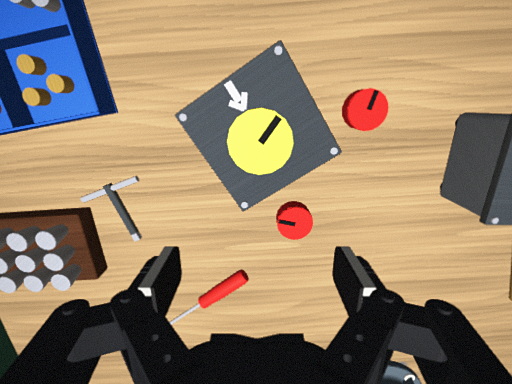

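The cap at (260,140) has its top at 181 mm and its pointer about 70° clockwise of the arrow, so it is fully home and released.

```bash
python3 -c "
from station import *
print(sign_off())"
```

```text
the job is handed in; nothing more can be done
None
```

The yellow cap dropped into its thread and is screwed home: its top is at 181 mm, its pointer about 70° clockwise of the arrow, and it is released. The blue cap was not touched, and I handed the job in at about 8.5 s of the 38 s allowed; the judge's verdict was not shown.

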